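# Bolt the tablet locker

### The job

Lock the blue locker: slide the barrel bolt on top of it across into its keeper, then turn the black-knobbed handle down until it lies fully in the notch of the brass catch rail, and let go. You have to find the notch by feel, so press the handle only lightly on the rail and never force it; leave the mug, the jam jar and the cork where they are.

Things in the scene. Friction and masses are not known exactly. Their poses are not given: they have to be found in the camera images.
- locker: Fixed blue box, 130 (x) x 260 (y) x 90 mm high with a white hatch lid, origin at the centre of its underside, z up; its -x side faces the robot. On top near the -x edge is a steel barrel bolt: a 12 mm rod parallel to the locker's y, axis at x = -30, z = 116 mm, moving to -y. Steel straps cross it at y = +66, -36 and -76 mm (the last is the keeper), up to z = 128 mm.
- bolt_mount: The bolt's fixed mount on the locker, with the rod and handle that slide and turn in it. Its frame is the same as the locker's.
- rail (a point): About the middle of the locker's brass catch rail, in the locker's frame x = -56.5, y = 14, z = 126 mm (its top edge). The rail stands upright beside the rod and parallel to it, 5 mm thick, 112 mm long. Where the rail is not notched the stem meets its top when handle is about 1.04, and goes no further; 5 N at the knob is ample to feel it.
- rail_span (a point): Middle of the part of the rail's top edge in which its only notch lies (locker's frame x = -56.5, y = 8 mm), not the notch itself. The rail is fixed through long holes, so the notch centre differs: the stem is over it at a bolt travel somewhere from 22 to 52 mm. The notch is 12 mm wide in y (the stem is 9 mm), with square corners, cut down to z = 107.5 mm. The rail does not move.
- knob_center (a point): Centre of the handle's black drum knob, 20 mm in diameter, 18 mm long along the locker's y with flat ends, on a round stem 9 mm thick, 62 mm from the rod's axis. In the locker's frame: x = -30 - 62 sin(h), y = 45 - b, z = 116 + 62 cos(h) mm, with h = handle and b = bolt in mm. The knob revolves freely on its pin, so it can be held fast by its ends from above while the handle turns.
- bolt (a joint): Travel of the bolt (m) along the locker's -y direction, 0 drawn back to 0.062 at its stop; 0 to 0.008 at the start. About 2 N of sliding friction; it stays where it is left. The rod's tip is in the keeper beyond 0.020.
- handle (a joint): Turn of the handle about the rod's axis (rad): 0 stem straight up, growing as the knob goes over to the locker's -x side and down; 1.57 stem level, 1.60 its stop, -0.25 the other stop. Starts between -0.1 and 0.3. Light friction (0.03 N m) holds it where it is left; beyond 1.15 only when the stem is in the notch.
- mug: Dark mug, 88 x 126 x 106 mm, standing loose beside the locker on its +y side, origin at its underside.
- jam_jar: Jam jar with red lid, 65 x 69 x 86 mm, standing loose beside the locker on its -y side, origin at its underside.
- cork: Cork stopper, 24 mm in diameter, 35 mm high, standing loose in front of the locker's -y end, origin at its underside.

How it is judged:
By the outcome, as a careful person would: the job done as asked, in the order asked, and still so for the second after the job is handed in, with the robot touching nothing.
It also fails if it takes over 58 s, if anything falls off the work surface, if the arm or the gripper's body presses on something with over 40 N, if the wrist force passes 120 N, or if a joint passes its speed limit or range.

### The arm

A 6-joint arm with a two-finger parallel gripper is mounted at the origin on a cart in front of the work surface, level with it; the furniture and walls round the work are solid. World frame = base frame: x ahead of the robot, y to its left, z up, the work surface at z = 0. Lengths are in m, angles in rad, forces in N, time in s.
With the tool pointing down it reaches from about 0.425 to 0.95 m from the base axis. Payload 3.5 kg.
Tool frame: the origin (TCP) lies at the very end of the fingers, on their centre line; the grasp point (between the pads) lies 19 mm behind it (r.grip_depth is the z of the grasp point in the tool frame, in m); z points along the fingers, y is the line along which they close (so a half turn about z gives the same grasp; the last joint's range is limited). The gripper opens to 85 mm and grips with 20 to 120 N. Pads are 22 mm wide; open, the fingers measure 114 mm over their backs; the gripper's body (76 mm by 85 mm) begins 54 mm behind the grasp point. The pads swing forward as they close: fully open they stand 13 mm farther back than shut.
Start: joints at [1.151, 0.286, 1.577, -0, 1.279, -0.15], TCP at [0.18, 0.651, 0.231] pointing down, gripper open.
Joint ranges: [-2.77, 2.77], [-0.9, 2.22], [0.21, 2.48], [-1.53, 4.67], [0.24, 2.81], [-2.84, 2.84]. Speed limits (rad/s): [2.79, 2.79, 3.14, 3.14, 3.14, 3.14].

### API

Orientations are given as a unit quaternion [x, y, z, w].
In Python, from workcell import r gives the robot as it stands. The module is installed in compiled form; this text tells all that it offers.
- The arm moves only by the tool send_rows, never from a script. Its argument "rows" is one flat list of numbers, 7 for each row, row after row: the shift along the tool's x, y, z in mm, then the turn, a rotation vector about the tool's x, y, z in degrees, then the opening, from 0 (shut) to 1 (fully open). In form: [dx, dy, dz, wx, wy, wz, grip, dx, dy, dz, wx, wy, wz, grip, ...]. A call has 1 to 12 rows; each row shifts and turns the commanded pose from where the row before left it, along the tool's axes as they then stand; what a row does not reach is not made up. A row lasts 1/12 s, in which the tool goes at most 41.7 mm and 7.16 degrees, less where a joint would pass 70% of its speed; a pose out of reach is approached as far as the arm can. A call is refused whole if a number of a shift passes 41.7 or a number of a turn 7.16, either way. A call with a gripper value outside its range is refused whole. The fingers move at their own pace and stop on an object; the grip force is fixed at half the most. Time passes only in rows, so rows that do not move let the fingers close. It gives the time, the measured TCP pose, the force, the opening and the grip force at its end, in the units of the state.
- r.get_state(): the state, without advancing time (a new reading comes with each control period).
- r.get_image(name): name is "scene" or "top" or "wrist"; returns the picture (480x640x3 uint8, red, green, blue); there is no depth.
- r.camera_info(name): a dict with "camera_matrix" (3x3 intrinsics, pixels), "R" (3x3) and "t" (3): a world point X has camera coordinates R X + t. Camera axes: x right, y down, z forward; pixel columns grow to the right and rows downward; lengths in m; the calibration is good to about 2 mm. A picture is of the moment at which its call begins: read the wrist's pose just before it. camera_info takes no time and is no camera call; for the wrist camera it gives the pose at the moment of the call.
- r.job_done(): hands the job in; it is judged then, once.
Trained networks look in the newest picture that a camera, given by its name, has taken for a name from the list of things; names that differ only in an ending like _2 or _b are one class to them, and where a whole thing is asked for, a point or a joint stands for the part that bears it (a point fixed in the world has none). Each returns a list of dicts, best first, with "conf" (0 to 1); they miss things now and then, are a little off and sometimes report something else, mostly with a low value. They report only what shows in the picture. A call takes as long as a camera call.
- r.silhouettes(camera, thing): "mask" (480x640 bool, what is visible of it) and "position" ([column, row] in pixels, amid what is visible of it).
- r.landmark_of(camera, thing): "position" ([column, row] in pixels: a listed point, or the origin of a listed thing).
The state is a dict: "clock": time; "joint_pos": joint angles; "qvel": joint speeds; "joint_torque": joint torques, N m; "tool_pos": TCP position; "orientation": TCP orientation; "force": force on the tool from outside, world axes, zero at the start; "ft_torque": the same for the moment, N m; "opening": finger opening in m; "finger_force": force on a finger pad.
Only numpy, scipy, OpenCV 4.12 (cv2) and the standard library are available. Lean on these libraries where they do the work, as an engineer would, in place of code of your own. Each camera call takes 0.05 s, during which the arm holds its last target. There are 200 camera calls.

## Working session

There is one attempt and no reset: what is moved stays moved. The work goes in short steps, Python scripts to look and compute and a tool call to move; the robot and the scene stay as the last step left them, time stands still between calls to the robot, and variables do not carry over. Pictures are saved under pics/ and viewed, at most 10 in all, crops included, and the job is handed in when it is done.

Besides the shell and the picture viewer there is one more tool, called by a JSON object that holds its "op" and its "data", one argument or row to a line. send_rows: Moves the arm, as the interface text tells. Its arguments: {"type":"object","properties":{"rows":{"type":"array","items":{"type":"number"}}},"required":["rows"]}

```bash
mkdir -p pics
cat > h.py <<'E'
import numpy as np, cv2
from workcell import r
from scipy.spatial.transform import Rotation as Ro
from scipy.optimize import least_squares
def cam(n):
    c=r.camera_info(n); return np.array(c["camera_matrix"]),np.array(c["R"]),np.array(c["t"])
def proj(C,X):
    K,R,t=C; p=(R@np.atleast_2d(X).T).T+t; p=p@K.T; return p[:,:2]/p[:,2:]
def save(n,f):
    im=r.get_image(n); cv2.imwrite("pics/"+f,im[:,:,::-1]); return im
E
python3 - <<'E'
from h import *
ims=[]
for n in ["scene","top","wrist"]:
    im=save(n,n+"0.png"); ims.append(im)
    C=cam(n); print(n,C[0][0,0],(-C[1].T@C[2]).round(3),C[1][2].round(2))
    for th in ["locker","knob_center","rail","rail_span","mug","jam_jar","cork","bolt_mount"]:
        print(th,[(np.round(d["position"],1).tolist(),round(d["conf"],2)) for d in r.landmark_of(n,th)][:2])
s=r.get_state();print(s)
E
```

```text
scene 507.41701964473884 [-0.099 -0.263  0.715] [ 0.66  0.37 -0.65]
locker [([351.9, 262.7], 0.79)]
knob_center [([325.0, 201.9], 0.73)]
rail [([332.6, 232.5], 0.73)]
rail_span [([335.4, 232.2], 0.76), ([393.7, 331.4], 0.5)]
mug [([255.4, 248.4], 0.79)]
jam_jar []
cork [([395.9, 328.9], 0.83), ([333.7, 233.7], 0.69)]
bolt_mount []
top 525.7659009059903 [0.288 0.087 1.203] [ 0.2   0.   -0.98]
locker [([340.7, 222.6], 0.88)]
knob_center [([323.3, 224.5], 0.57)]
rail [([339.1, 237.5], 0.83), ([323.6, 224.9], 0.36)]
rail_span [([340.1, 240.0], 0.6)]
mug [([254.8, 242.8], 0.8)]
jam_jar [([420.2, 246.2], 0.76)]
cork [([409.4, 273.4], 0.46)]
bolt_mount [([343.8, 225.2], 0.89), ([408.3, 276.3], 0.29)]
wrist 341.4550759909123 [0.107 0.671 0.374] [ 0.29 -0.08 -0.95]
locker []
knob_center []
rail []
rail_span []
mug []
jam_jar []
cork []
bolt_mount []
{'clock': 1.35, 'joint_pos': array([ 1.15103060e+00,  2.86298421e-01,  1.57669302e+00,  2.32609351e-05,
        1.27860174e+00, -1.49992930e-01]), 'qvel': array([-0.00099997, -0.00187656,  0.00139773, -0.00091939, -0.00069605,
        0.00030226]), 'joint_torque': array([ 9.08999255e-06, -4.05952656e+01, -2.92933488e+01, -1.65107872e-04,
        5.84833979e-04,  7.68136658e-06]), 'tool_pos': array([0.17985302, 0.65058713, 0.2313297 ]), 'orientation': array([ 1.34481064e-01,  9.90916164e-01,  2.87580098e-06, -1.07630778e-05]), 'force': array([-0.80600598, -0.57783866,  0.59339969]), 'ft_torque': array([ 0.00717737, -0.04772709, -0.0106523 ]), 'finger_force': 0.0, 'opening': 0.08558500086517001}
```

Run:
```python
import cv2,numpy as np
a=[cv2.imread(f"pics/{n}0.png") for n in ("scene","top")]
cv2.imwrite("pics/both.png",cv2.resize(np.vstack(a),(400,600)) )
```

```text
(no output)
```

View pics/scene0.png

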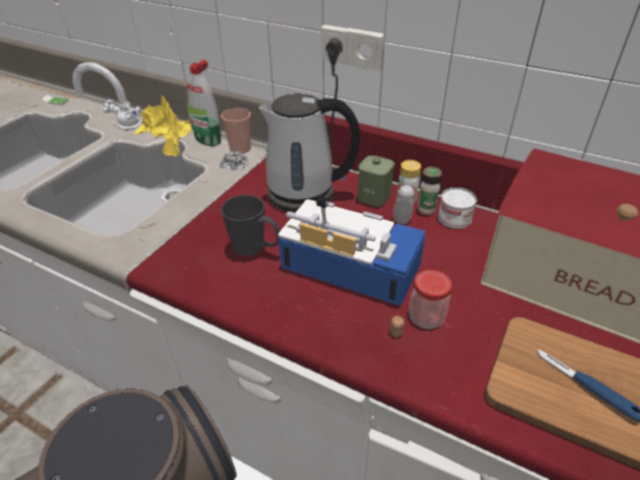

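View pics/top0.png

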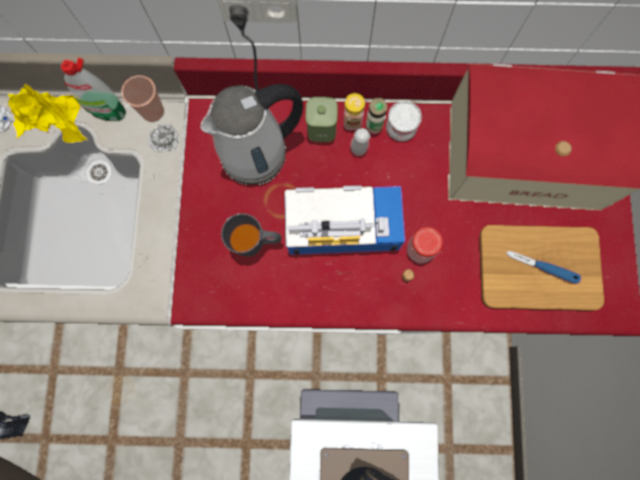

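The scene view shows the blue locker with its knob at about (325,202), and the brass rail in two pieces with a gap near (328,238). In the top view the locker covers about (285–403, 187–255), with the mug on its left, and the jar (424,245) and cork (408,275) on its right.

```bash
cat >> h.py <<'E'
def L2W(p,X):
    c,s=np.cos(p[2]),np.sin(p[2]); X=np.atleast_2d(X)
    return np.c_[p[0]+c*X[:,0]-s*X[:,1],p[1]+s*X[:,0]+c*X[:,1],X[:,2]]
def knob(b,h): return np.array([-.03-.062*np.sin(h),.045-b,.116+.062*np.cos(h)])
E
python3 - <<'E'
from h import *
C={n:cam(n) for n in("scene","top")}
B=np.array([[x,y,z] for x in(-.065,.065) for y in(-.13,.13) for z in(0,.09)])
M={}
for n in C:
    im=cv2.imread(f"pics/{n}0.png"); r.get_image(n)
    d=r.silhouettes(n,"locker"); print(n,[(q["conf"],q["mask"].sum()) for q in d]); M[n]=d[0]["mask"]
O=[("scene","rail",(332.6,232.5)),("scene","rail_span",(335.4,232.2)),("top","rail",(339.1,237.5)),("top","rail_span",(340.1,240)),("scene","locker",(351.9,262.7)),("top","locker",(340.7,222.6))]
P={"rail":[-.0565,.014,.126],"rail_span":[-.0565,.008,.126],"locker":[0,0,0]}
def f(p): return np.concatenate([(proj(C[n],L2W(p,P[k]))-o)[0] for n,k,o in O])
best=None
for y0 in(-.2,0,.2):
    s=least_squares(f,[.55,.1,y0],loss="soft_l1"); best=s if best is None or s.cost<best.cost else best
print(best.x,f(best.x).round(1))
# refine yaw/pos by mask IoU of box (plus strap/rail plate region)
from scipy.optimize import minimize
def iou(p):
    v=0
    for n in C:
        m=np.zeros((480,640),np.uint8)
        fx=np.array([[x,y,z] for x in(-.059,-.018) for y in(-.08,.07) for z in(.09,.126)])
        for Q in(B,fx):
            h=cv2.convexHull((proj(C[n],L2W(p,Q))*16).astype(np.int32)); cv2.fillConvexPoly(m,h,1,shift=4)
        v+=(m&M[n]).sum()/(m|M[n]).sum()
    return -v
s=minimize(iou,best.x,method="Nelder-Mead",options=dict(initial_simplex=best.x+np.array([[0,0,0],[.01,0,0],[0,.01,0],[0,0,.08]])))
print(s.x,s.fun); p=s.x; np.save("p.npy",p)
kk=least_squares(lambda q:np.concatenate([(proj(C["scene"],L2W(p,knob(*q)))-(325,201.9))[0],(proj(C["top"],L2W(p,knob(*q)))-(323.3,224.5))[0]]),[.004,.1])
print("b,h",kk.x,kk.fun)
out=[]
for n,(u,v) in(("scene",(345,240)),("top",(345,222))):
    im=cv2.imread(f"pics/{n}0.png")[v-50:v+50,u-75:u+75]; im=cv2.resize(im,None,fx=4,fy=4,interpolation=2)
    for k in("B",):
        for q in proj(C[n],L2W(p,B)): cv2.circle(im,tuple(int(a) for a in((q-(u-75,v-50))*4)),3,(0,255,0),-1)
    for k in np.arange(.066,-.09,-.02):
        q=proj(C[n],L2W(p,[-.0565,k,.126]))[0];cv2.circle(im,tuple(int(a) for a in((q-(u-75,v-50))*4)),1,(0,0,255),-1)
    out.append(im)
cv2.imwrite("pics/c1.png",cv2.resize(np.vstack(out),(450,600)))
E
```

```text
scene [(0.65, np.int64(9440)), (0.58, np.int64(2045)), (0.31, np.int64(2366))]
top [(0.8, np.int64(7184))]
[0.59318492 0.05767897 0.12089207] [-0.5 -1.  -0.2  0.1  0.1 -1.   2.  -3.7 -4.   1.4  0.6  2. ]
[0.59188433 0.05422644 0.05556663] -1.7736964324001827
b,h [0.00479824 0.17306751] [-2.74187524 -1.12239723  3.07072339 -0.54388386]
```

View pics/c1.png

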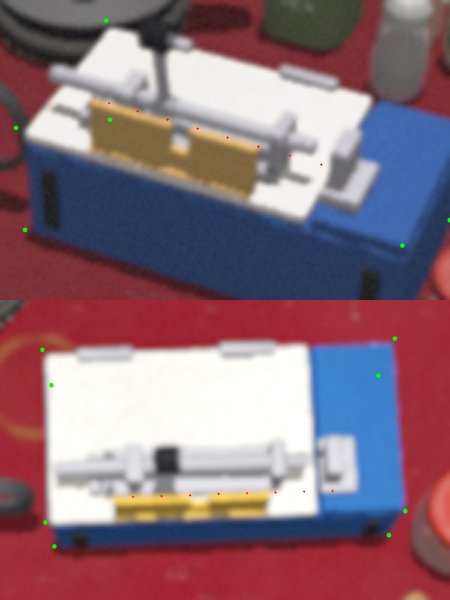

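The fit is close but the yaw is slightly high, and the notch shows in the rail at about crop pixel (181,140). I'll refit with the corners I can read off and go look from close by.

```bash
cat >> h.py <<'E'
def go(target,yaw):  # tool pointing down with tool y along world angle yaw
    s=r.get_state(); R0=Ro.from_quat(s["orientation"]); 
    y=np.array([np.cos(yaw),np.sin(yaw),0]);z=np.array([0,0,-1.]);Rt=Ro.from_matrix(np.c_[np.cross(y,z),y,z])
    print("turn deg",np.degrees((R0.inv()*Rt).as_rotvec()).round(2)," then shift mm",(1e3*Rt.inv().apply(np.array(target)-s["tool_pos"])).round(1))
E
python3 - <<'E'
from h import *
T=cam("top");S=cam("scene")
top=[((-.065+.13*a,.13-.26*b,.09),(270+u/3,172+(v-300)/3)) for a,b,u,v in[(1,0,45,353),(1,1,396,345),(0,1,404,511),(0,0,50,523)]]
sc=[((.065,.13,.09),(270+107/3,190+28/3)),((-.065,.13,.09),(270+27/3,190+137/3)),((-.065,.13,0),(270+33/3,190+233/3))]
def f(p): return np.concatenate([(proj(T,L2W(p,a))-b)[0] for a,b in top]+[(proj(S,L2W(p,a))-b)[0] for a,b in sc])
s=least_squares(f,[.59,.055,.04],loss="soft_l1");p=s.x;print(p,f(p).round(1));np.save("p.npy",p)
kk=least_squares(lambda q:np.concatenate([(proj(S,L2W(p,knob(*q)))-(325,201.9))[0],(proj(T,L2W(p,knob(*q)))-(323.3,224.5))[0]]),[.004,.1])
print("b,h",kk.x,kk.fun)
go([p[0]-.07,p[1]+.03,.30],np.pi/2+p[2])
E
```

```text
[0.59044797 0.05118101 0.06214681] [ 0.4 -0.   0.7 -1.7  2.2  0.2  0.1  0.8  0.3 -1.5 -2.8 -1.8 -1.8  0.1]
b,h [0.00163348 0.14423191] [-2.74544914 -1.20621425  3.09929719 -0.52028334]
turn deg [ -0.    -0.   -19.02]  then shift mm [-304.6 -589.4  -68.7]
```

{"op": "send_rows", "data": {
  "rows": [0,0,-10,0,0,-6.3,1,0,0,-10,0,0,-6.3,1,0,0,-10,0,0,-6.3,1,-15,-30,-2,0,0,0,1,-15,-30,-2,0,0,0,1,-15,-30,-2,0,0,0,1,-15,-30,-2,0,0,0,1,-15,-30,-2,0,0,0,1,-15,-30,-2,0,0,0,1,-15,-30,-2,0,0,0,1,-15,-30,-2,0,0,0,1,-15,-30,-2,0,0,0,1]
}}

```text
clock: 2.55
tool_pos: [0.3313, 0.3877, 0.2797]
orientation: [-0.03, 1.0, 0.0, 0.0]
force: [0.9, 0.4, -0.1]
opening: 0.0855
finger_force: 0.0
```

{"op": "send_rows", "data": {
  "rows": [-15,-30,-2,0,0,0,1,-15,-30,-2,0,0,0,1,-15,-30,-2,0,0,0,1,-15,-30,-2,0,0,0,1,-15,-30,-2,0,0,0,1,-15,-30,-2,0,0,0,1,-15,-30,-2,0,0,0,1,-15,-30,-2,0,0,0,1,-15,-30,-2,0,0,0,1,-15,-30,-2,0,0,0,1,0,0,0,0,0,0,0.55,0,0,0,0,0,0,0.55]
}}

```text
clock: 3.55
tool_pos: [0.4991, 0.0974, 0.2994]
orientation: [-0.028, 1.0, 0.0, -0.0]
force: [-0.7, 0.3, -0.0]
opening: 0.064
finger_force: 0.0
```

Run:
```python
from h import *
p=np.load("p.npy"); s=r.get_state(); print(s["clock"],s["tool_pos"],s["opening"],s["force"])
C=cam("wrist"); im=save("wrist","w1.png"); np.savez("w1.npz",K=C[0],R=C[1],t=C[2])
for th in ["locker","knob_center","rail","rail_span","bolt_mount"]:
    print(th,[(np.round(d["position"],1).tolist(),round(d["conf"],2)) for d in r.landmark_of("wrist",th)][:2])
print("pred",proj(C,L2W(p,[[0,0,0],knob(.002,.15),[-.0565,.014,.126],[-.0565,.008,.126]])).round(0))
```

```text
3.55 [0.49911425 0.09741933 0.29942194] 0.06398268819597074 [-0.68854734  0.30684644 -0.02825133]
locker [([287.9, 262.4], 0.78), ([278.1, 254.6], 0.5)]
knob_center [([315.3, 287.6], 0.59), ([285.4, 259.6], 0.42)]
rail [([288.1, 251.7], 0.67)]
rail_span [([278.2, 251.6], 0.91), ([286.2, 264.3], 0.42)]
bolt_mount [([285.7, 260.7], 0.71)]
pred [[284. 261.]
 [311. 291.]
 [283. 252.]
 [276. 252.]]
```

View pics/w1.png

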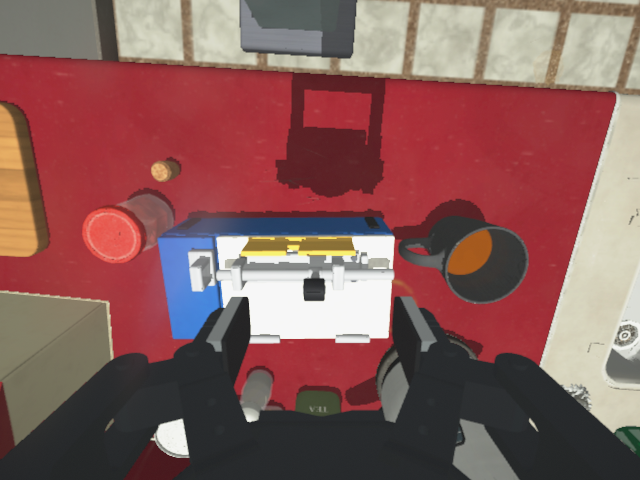

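The wrist view shows the rod, the black knob at (314,289), and the rail from x 241 to 355 with a notch near (293,247). I'll zoom in to read the corners.

Run:
```python
import cv2
im=cv2.imread("pics/w1.png")[210:345,150:400]
cv2.imwrite("pics/w1c.png",cv2.resize(im,None,fx=3.2,fy=3.2,interpolation=cv2.INTER_CUBIC))
```

```text
(no output)
```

View pics/w1c.png

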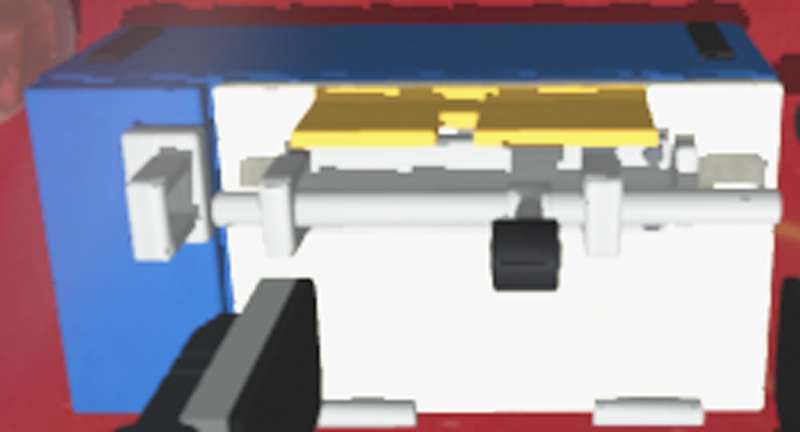

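In the zoomed crop the notch edges on the rail top are at u=437 and u=476, the rail ends at 291 and 657, and the knob spans 492–558. Next I'll refit with these.

Run:
```python
from h import *
T=cam("top");S=cam("scene");w=np.load("w1.npz");W=(w["K"],w["R"],w["t"])
cr=lambda u,v:(150+u/3.2,210+v/3.2)
top=[((-.065+.13*a,.13-.26*b,.09),(270+u/3,172+(v-300)/3)) for a,b,u,v in[(1,0,45,353),(1,1,396,345),(0,1,404,511),(0,0,50,523)]]
wr=[((-.065,-.13,.09),cr(28,86)),((-.065,.13,.09),cr(781,83)),((.065,.13,.09),cr(765,410)),((.065,-.13,.09),cr(75,410))]
def f(p): return np.concatenate([(proj(W,L2W(p,a))-b)[0] for a,b in wr]+[.3*(proj(T,L2W(p,a))-b)[0] for a,b in top])
s=least_squares(f,[.59,.055,.04],loss="soft_l1");p=s.x;print(p,f(p).round(1));np.save("p.npy",p)
# points on z plane
def yz(u,x,z): # solve y for which column matches
    return least_squares(lambda q:[proj(W,L2W(p,[x,q[0],z]))[0,0]-(150+u/3.2)],[0.]).x[0]
print("rail",[round(1e3*yz(u,-.0565,.126),1) for u in(291,437,476,657)],"row",proj(W,L2W(p,[-.0565,.01,.126])),210+139/3.2)
print("straps",1e3*yz(281,-.03,.128),1e3*yz(602,-.03,.128))
for h in(.1,.15,.2,.25):
    k=knob(0,h); y=yz(525,k[0],k[2]); print(h,"knob y",y,"b",.045-y,proj(W,L2W(p,[k[0],y,k[2]])).round(1),cr(525,255), "scene",proj(S,L2W(p,[k[0],y,k[2]])).round(1))
```

```text
[0.59222102 0.05458166 0.06149476] [-4.  -0.8  3.2 -1.   1.4  2.4 -2.3  3.3 -0.3 -0.3 -0.2 -0.8  0.2 -0.2
 -0.4 -0. ]
rail [np.float64(-30.1), np.float64(14.6), np.float64(26.5), np.float64(81.8)] row [[281.90799106 253.96220967]] 253.4375
straps -34.74971517595775 65.19114683989365
0.1 knob y 0.04223043124544178 b 0.0027695687545582215 [[314.1 296.2]] (314.0625, 289.6875) scene [[322.3 198.8]]
0.15 knob y 0.04225631391887974 b 0.0027436860811202585 [[314.1 292.7]] (314.0625, 289.6875) scene [[321.5 199.9]]
0.2 knob y 0.042279048155580874 b 0.002720951844419124 [[314.1 289.1]] (314.0625, 289.6875) scene [[320.8 201.1]]
0.25 knob y 0.042298577131793184 b 0.002701422868206814 [[314.1 285.5]] (314.0625, 289.6875) scene [[320.1 202.3]]
```

Measured: the bolt is at about 2.7 mm, the handle at about 0.2 rad, and the notch centre at y ≈ 20.5 mm, so bolt travel ≈ 24.5 mm. Next I'll move above the knob and look again from there.

Run:
```python
from h import *
p=np.load("p.npy");k=knob(.0027,.2);k[2]=.235
go(L2W(p,k)[0],np.pi/2+p[2])
```

```text
turn deg [0.01 0.   0.02]  then shift mm [-48.9  -8.6  64.3]
```

{"op": "send_rows", "data": {
  "rows": [-12,-2,16,0,0,0,0.5,-12,-2,16,0,0,0,0.5,-12,-2,16,0,0,0,0.5,-13,-2.5,16,0,0,0,0.5,0,0,0,0,0,0,0.5,0,0,0,0,0,0,0.5,0,0,0,0,0,0,0.5]
}}

```text
clock: 4.43
tool_pos: [0.5478, 0.0938, 0.2361]
orientation: [-0.03, 1.0, 0.0, 0.0]
force: [-0.5, -0.1, 0.4]
opening: 0.0424
finger_force: 0.0
```

Run:
```python
from h import *
p=np.load("p.npy"); s=r.get_state(); print(s["clock"],s["tool_pos"],s["opening"],s["force"])
C=cam("wrist"); im=save("wrist","w2.png"); np.savez("w2.npz",K=C[0],R=C[1],t=C[2])
for th in ["knob_center","rail","rail_span"]:
    print(th,[(np.round(d["position"],1).tolist(),round(d["conf"],2)) for d in r.landmark_of("wrist",th)][:2])
for th in ["handle"]:
    print(th,[(np.round(d["position"],1).tolist(),round(d["conf"],2)) for d in r.silhouettes("wrist",th)][:2])
print("pred",proj(C,L2W(p,[knob(.0027,.1),knob(.0027,.2),knob(.0027,.3),[-.0565,.0205,.126],[-.03,.0423,.122]])).round(0))
```

```text
4.4333 [0.54778119 0.09375353 0.23612103] 0.042413419721885975 [-0.5163429  -0.08414828  0.37019327]
knob_center [([324.0, 262.6], 0.83)]
rail [([284.8, 216.7], 0.63)]
rail_span [([274.4, 218.9], 0.6)]
handle [([323.4, 262.2], 0.56)]
pred [[322. 271.]
 [322. 262.]
 [322. 252.]
 [293. 221.]
 [322. 252.]]
```

View pics/w2.png

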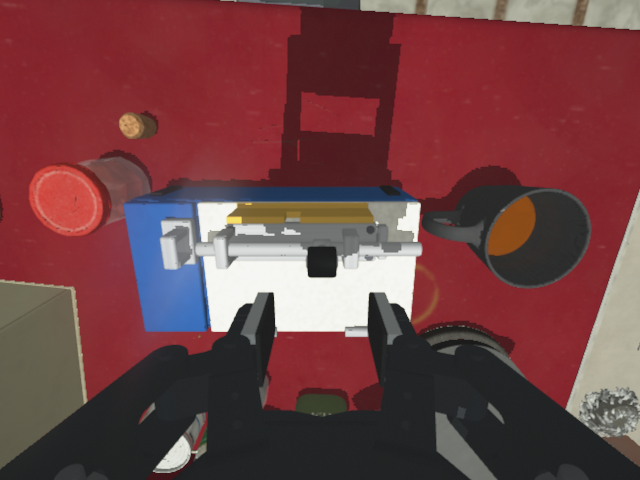

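The knob at (322,261) matches the prediction for h = 0.2, so I'll go down around it and grip.

{"op": "send_rows", "data": {
  "rows": [0,0,16,0,0,0,0.5,0,0,16,0,0,0,0.5,0,0,16,0,0,0,0.5,0,0,16,0,0,0,0.5,0,0,14,0,0,0,0.5,0,0,0,0,0,0,0.5,0,0,0,0,0,0,0.2,0,0,0,0,0,0,0.2,0,0,0,0,0,0,0.2,0,0,0,0,0,0,0.2]
}}

```text
clock: 5.52
tool_pos: [0.5487, 0.0933, 0.1588]
orientation: [-0.03, 1.0, 0.0, 0.001]
force: [-0.5, 0.2, 1.8]
opening: 0.0171
finger_force: 23.6
```

{"op": "send_rows", "data": {
  "rows": [0,0,0,0,0,0,0,0,0,0,0,0,0,0,0,0,0,0,0,0,0,0,0,0,0,0,0,0]
}}

```text
clock: 5.85
tool_pos: [0.5488, 0.0933, 0.1588]
orientation: [-0.03, 1.0, 0.0, 0.001]
force: [-1.6, 0.8, 5.7]
opening: 0.017
finger_force: 59.8
```

```bash
cat >> h.py <<'E'
def loc(extra=0):
    p=np.load("p.npy"); s=r.get_state(); g=s["tool_pos"]-[0,0,.019]*np.array([0,0,-1])
    c,q=np.cos(p[2]),np.sin(p[2]); d=g-[p[0],p[1],0]; x=c*d[0]+q*d[1]; y=-q*d[0]+c*d[1]
    F=s["force"]; f=np.array([c*F[0]+q*F[1],-q*F[0]+c*F[1],F[2]])
    print("t",round(s["clock"],2),"grasp local mm",np.round([1e3*x,1e3*y,1e3*g[2]],1),"h",round(np.arctan2(-x-.03,g[2]-.116),3),"rad",round(1e3*np.hypot(x+.03,g[2]-.116),1),"F local",f.round(1),"open",round(1e3*s["opening"],1),"ff",round(s["finger_force"],1))
E
python3 -c "from h import *;loc()"
```

```text
t 5.85 grasp local mm [-41.   41.3 177.8] h 0.176 rad 62.8 F local [-1.6  0.9  5.7] open 17.0 ff 59.8
```

{"op": "send_rows", "data": {
  "rows": [0,-2,-0.5,0,0,0,0,0,-3,-0.5,0,0,0,0,0,-3,0,0,0,0,0,0,-3,0,0,0,0,0,0,-3,0,0,0,0,0,0,-3,0,0,0,0,0,0,-2,0,0,0,0,0,0,-1.5,0,0,0,0,0,0,0,0,0,0,0,0,0,0,0,0,0,0,0]
}}

```text
clock: 6.68
tool_pos: [0.5495, 0.072, 0.1588]
orientation: [-0.03, 1.0, -0.0, 0.0]
force: [-1.3, 0.1, 4.8]
opening: 0.0168
finger_force: 59.8
```

```bash
python3 -c "
from h import *;loc()
print(r.get_state()['ft_torque'])"
```

```text
t 6.68 grasp local mm [-41.5  20.1 177.8] h 0.185 rad 62.8 F local [-1.2  0.2  4.8] open 16.8 ff 59.8
[0.13685087 0.12087741 0.02830365]
```

{"op": "send_rows", "data": {
  "rows": [3,0,0.6,0,0,0,0,3,0,0.8,0,0,0,0,3,0,1,0,0,0,0,2.9,0,1,0,0,0,0,2.8,0,1.3,0,0,0,0,2.8,0,1.4,0,0,0,0,0,0,0,0,0,0,0,0,0,0,0,0,0,0]
}}

```text
clock: 7.35
tool_pos: [0.5305, 0.0711, 0.1516]
orientation: [-0.03, 1.0, -0.001, -0.002]
force: [-4.5, -1.0, 6.0]
opening: 0.017
finger_force: 59.8
```

```bash
python3 -c "
from h import *;loc()"
```

```text
t 7.35 grasp local mm [-60.6  20.3 170.6] h 0.511 rad 62.6 F local [-4.5 -0.7  6. ] open 17.0 ff 59.8
```

{"op": "send_rows", "data": {
  "rows": [0.6,0,-1,0,0,0,0,2.8,0,1.3,0,0,0,0,2.8,0,1.4,0,0,0,0,2.7,0,1.7,0,0,0,0,2.6,0,1.8,0,0,0,0,2.4,0,2,0,0,0,0,2.4,0,2.1,0,0,0,0,0,0,0,0,0,0,0,0,0,0,0,0,0,0]
}}

```text
clock: 8.1
tool_pos: [0.5166, 0.0704, 0.1412]
orientation: [-0.03, 1.0, -0.0, 0.002]
force: [9.0, -1.7, -10.1]
opening: 0.017
finger_force: 58.7
```

```bash
python3 -c "
from h import *;loc()"
```

```text
t 8.1 grasp local mm [-74.5  20.4 160.2] h 0.789 rad 62.7 F local [  8.8  -2.3 -10.1] open 17.0 ff 58.7
```

{"op": "send_rows", "data": {
  "rows": [-1,0,1,0,0,0,0,2,0,2.3,0,0,0,0,2,0,2.3,0,0,0,0,1.8,0,2.4,0,0,0,0,0,0,0,0,0,0,0,0,0,0,0,0,0,0]
}}

```text
clock: 8.6
tool_pos: [0.511, 0.0703, 0.1343]
orientation: [-0.03, 1.0, -0.0, 0.001]
force: [5.3, -1.8, -4.9]
opening: 0.0168
finger_force: 59.3
```

```bash
python3 -c "
from h import *;loc()"
```

```text
t 8.6 grasp local mm [-80.1  20.6 153.3] h 0.931 rad 62.5 F local [ 5.2 -2.1 -4.9] open 16.8 ff 59.3
```

{"op": "send_rows", "data": {
  "rows": [-0.5,0,0.4,0,0,0,0,0.9,0,1.2,0,0,0,0,0.8,0,1.3,0,0,0,0,0.7,0,1.3,0,0,0,0,0,0,0,0,0,0,0,0,0,0,0,0,0,0]
}}

```text
clock: 9.1
tool_pos: [0.5084, 0.0703, 0.1304]
orientation: [-0.03, 1.0, -0.0, -0.0]
force: [2.1, -2.2, -3.2]
opening: 0.017
finger_force: 59.6
```

```bash
sed -i '$a\    h=np.arctan2(-x-.03,g[2]-.116); print("F radial",round(f@[-np.sin(h),0,np.cos(h)],1),"tangential",round(f@[-np.cos(h),0,-np.sin(h)],1))' h.py; python3 -c "
from h import *;loc()"
```

```text
t 9.1 grasp local mm [-82.7  20.8 149.4] h 1.005 rad 62.4 F local [ 2.  -2.3 -3.2] open 17.0 ff 59.6
F radial -3.4 tangential 1.6
```

{"op": "send_rows", "data": {
  "rows": [0.5,0,0.9,0,0,0,0,0.5,0,0.9,0,0,0,0,0,0,0,0,0,0,0,0,0,0,0,0,0,0]
}}

```text
clock: 9.43
tool_pos: [0.5075, 0.0702, 0.1288]
orientation: [-0.03, 1.0, 0.0, -0.0]
force: [1.9, -1.8, -0.7]
opening: 0.0172
finger_force: 59.8
```

```bash
python3 -c "
from h import *;loc()"
```

```text
t 9.43 grasp local mm [-83.6  20.8 147.8] h 1.035 rad 62.3 F local [ 1.7 -1.9 -0.7] open 17.2 ff 59.8
F radial -1.9 tangential -0.3
```

{"op": "send_rows", "data": {
  "rows": [0.5,0,0.9,0,0,0,0,0.5,0,0.9,0,0,0,0,0,0,0,0,0,0,0,0,0,0,0,0,0,0]
}}

```text
clock: 9.77
tool_pos: [0.5065, 0.0702, 0.1269]
orientation: [-0.03, 1.0, 0.0, -0.0]
force: [-0.2, -2.5, -1.1]
opening: 0.017
finger_force: 59.8
```

```bash
python3 -c "
from h import *;loc()"
```

```text
t 9.77 grasp local mm [-84.6  20.8 145.9] h 1.069 rad 62.3 F local [-0.3 -2.5 -1.1] open 17.0 ff 59.8
F radial -0.3 tangential 1.1
```

{"op": "send_rows", "data": {
  "rows": [0.5,0,0.9,0,0,0,0,0.4,0,0.9,0,0,0,0,0,0,0,0,0,0,0,0,0,0,0,0,0,0]
}}

```text
clock: 10.1
tool_pos: [0.5056, 0.0701, 0.1251]
orientation: [-0.03, 1.0, 0.0, -0.0]
force: [-0.3, -2.1, -0.6]
opening: 0.0171
finger_force: 59.9
```

```bash
python3 -c "
from h import *;loc()"
```

```text
t 10.1 grasp local mm [-85.5  20.8 144.1] h 1.102 rad 62.2 F local [-0.4 -2.1 -0.6] open 17.1 ff 59.9
F radial 0.1 tangential 0.7
```

{"op": "send_rows", "data": {
  "rows": [0.4,0,0.9,0,0,0,0,0.4,0,0.9,0,0,0,0,0,0,0,0,0,0,0,0,0,0,0,0,0,0]
}}

```text
clock: 10.43
tool_pos: [0.5048, 0.0701, 0.1233]
orientation: [-0.03, 1.0, 0.0, -0.0]
force: [-0.8, -3.1, 0.5]
opening: 0.0167
finger_force: 59.9
```

```bash
python3 -c "
from h import *;loc()"
```

```text
t 10.43 grasp local mm [-86.3  20.8 142.3] h 1.134 rad 62.2 F local [-1.  -3.   0.5] open 16.7 ff 59.9
F radial 1.1 tangential -0.0
```

{"op": "send_rows", "data": {
  "rows": [0.4,0,0.9,0,0,0,0,0.7,0,1.7,0,0,0,0,0.7,0,1.7,0,0,0,0,0,0,0,0,0,0,0,0,0,0,0,0,0,0]
}}

```text
clock: 10.85
tool_pos: [0.503, 0.07, 0.1188]
orientation: [-0.03, 1.0, 0.0, -0.0]
force: [-1.7, -1.8, 0.3]
opening: 0.0171
finger_force: 59.9
```

```bash
python3 -c "
from h import *;loc()"
```

```text
t 10.85 grasp local mm [-88.1  20.8 137.8] h 1.212 rad 62.1 F local [-1.8 -1.7  0.3] open 17.1 ff 59.9
F radial 1.8 tangential 0.3
```

The force stays near zero well past 1.04 rad, so the stem is in the notch. I'll continue down the arc.

{"op": "send_rows", "data": {
  "rows": [0.8,0,2.6,0,0,0,0,0.8,0,2.6,0,0,0,0,0.7,0,3,0,0,0,0,0.7,0,3,0,0,0,0,0,0,0,0,0,0,0,0,0,0,0,0,0,0]
}}

```text
clock: 11.35
tool_pos: [0.5001, 0.0698, 0.1075]
orientation: [-0.03, 1.0, 0.0, -0.0]
force: [-1.3, -1.7, -0.8]
opening: 0.0169
finger_force: 59.9
```

```bash
python3 -c "
from h import *;loc()"
```

```text
t 11.35 grasp local mm [-91.   20.8 126.5] h 1.4 rad 61.9 F local [-1.4 -1.6 -0.8] open 16.9 ff 59.9
F radial 1.3 tangential 1.0
```

{"op": "send_rows", "data": {
  "rows": [0.4,0,3,0,0,0,0,0.3,0,3,0,0,0,0,0.1,0,2,0,0,0,0,0,0,0,0,0,0,0,0,0,0,0,0,0,0]
}}

```text
clock: 11.77
tool_pos: [0.4994, 0.0697, 0.0997]
orientation: [-0.03, 1.0, 0.0, -0.0]
force: [-2.0, -1.9, -0.3]
opening: 0.0169
finger_force: 59.9
```

```bash
python3 -c "
from h import *;loc()"
```

```text
t 11.77 grasp local mm [-91.7  20.8 118.7] h 1.527 rad 61.7 F local [-2.1 -1.8 -0.3] open 16.9 ff 59.9
F radial 2.1 tangential 0.4
```

{"op": "send_rows", "data": {
  "rows": [0,0,1,0,0,0,0,0,0,1,0,0,0,0,0,0,1,0,0,0,0,0,0,0,0,0,0,0]
}}

```text
clock: 12.1
tool_pos: [0.4994, 0.0697, 0.0968]
orientation: [-0.03, 1.0, 0.0, -0.0]
force: [-2.4, -1.7, -0.5]
opening: 0.0168
finger_force: 59.8
```

```bash
python3 -c "
from h import *;loc()"
```

```text
t 12.1 grasp local mm [-91.7  20.8 115.8] h 1.574 rad 61.7 F local [-2.4 -1.5 -0.5] open 16.8 ff 59.8
F radial 2.4 tangential 0.5
```

{"op": "send_rows", "data": {
  "rows": [0,0,0.8,0,0,0,0,0,0,0.4,0,0,0,0,0,0,0,0,0,0,0]
}}

```text
clock: 12.35
tool_pos: [0.4995, 0.0697, 0.096]
orientation: [-0.03, 1.0, 0.0, -0.0]
force: [-3.3, -2.0, 1.8]
opening: 0.0173
finger_force: 60.1
```

```bash
python3 -c "
from h import *;loc()"
```

```text
t 12.35 grasp local mm [-91.7  20.8 115. ] h 1.587 rad 61.7 F local [-3.5 -1.8  1.8] open 17.3 ff 60.1
F radial 3.4 tangential -1.8
```

{"op": "send_rows", "data": {
  "rows": [0,0,0.5,0,0,0,0,0,0,0,0,0,0,0,0,0,0,0,0,0,0]
}}

```text
clock: 12.6
tool_pos: [0.4995, 0.0697, 0.0957]
orientation: [-0.03, 1.0, -0.0, -0.0]
force: [-5.2, -1.4, 5.1]
opening: 0.0172
finger_force: 60.5
```

```bash
python3 -c "
from h import *;loc()"
```

```text
t 12.6 grasp local mm [-91.6  20.8 114.7] h 1.591 rad 61.6 F local [-5.3 -1.1  5.1] open 17.2 ff 60.5
F radial 5.2 tangential -5.2
```

The handle is at its stop, so I'll ease off slightly, open and withdraw straight up.

{"op": "send_rows", "data": {
  "rows": [0,0,-0.4,0,0,0,0,0,0,0,0,0,0,0.3,0,0,0,0,0,0,0.4,0,0,0,0,0,0,0.5,0,0,0,0,0,0,0.5,0,0,0,0,0,0,0.5,0,0,0,0,0,0,0.5]
}}

```text
clock: 13.18
tool_pos: [0.4997, 0.0698, 0.0957]
orientation: [-0.03, 1.0, 0.0, 0.0]
force: [-0.2, 0.8, -0.1]
opening: 0.0427
finger_force: 0.0
```

{"op": "send_rows", "data": {
  "rows": [0,0,-5,0,0,0,0.5,0,0,-10,0,0,0,0.5,0,0,-15,0,0,0,0.5,0,0,-20,0,0,0,0.5,0,0,-20,0,0,0,0.5,0,0,-20,0,0,0,0.5,0,0,-20,0,0,0,0.5,0,0,-20,0,0,0,0.5,0,0,0,0,0,0,0.5,0,0,0,0,0,0,0.5]
}}

```text
clock: 14.02
tool_pos: [0.5005, 0.0697, 0.2279]
orientation: [-0.03, 1.0, -0.0, 0.002]
force: [0.4, -0.3, -0.1]
opening: 0.0429
finger_force: 0.0
```

Run:
```python
from h import *
loc(); p=np.load("p.npy"); C=cam("wrist"); im=save("wrist","w3.png"); S=cam("scene"); im2=save("scene","s3.png")
print("pred",[proj(c,L2W(p,knob(.0245,1.59))).round(0) for c in(C,S)])
for n in("wrist","scene"): print([(np.round(d["position"],1).tolist(),round(d["conf"],2)) for d in r.landmark_of(n,"knob_center")][:2])
a=cv2.resize(im[150:350,100:420],None,fx=2,fy=2,interpolation=2);b=cv2.resize(im2[190:290,260:420],None,fx=2,fy=2,interpolation=2)
o=np.zeros((600,640,3),np.uint8);o[:400]=a;o[400:,:320]=b
cv2.imwrite("pics/f.png",o[:,:,::-1])
```

```text
t 14.02 grasp local mm [-90.6  20.7 246.9] h 0.434 rad 144.3 F local [ 0.4 -0.3 -0.1] open 42.9 ff 0.0
F radial -0.3 tangential -0.3
pred [array([[321., 236.]]), array([[320., 247.]])]
[([319.4, 232.1], 0.71)]
[([324.4, 246.9], 0.59)]
```

View pics/f.png

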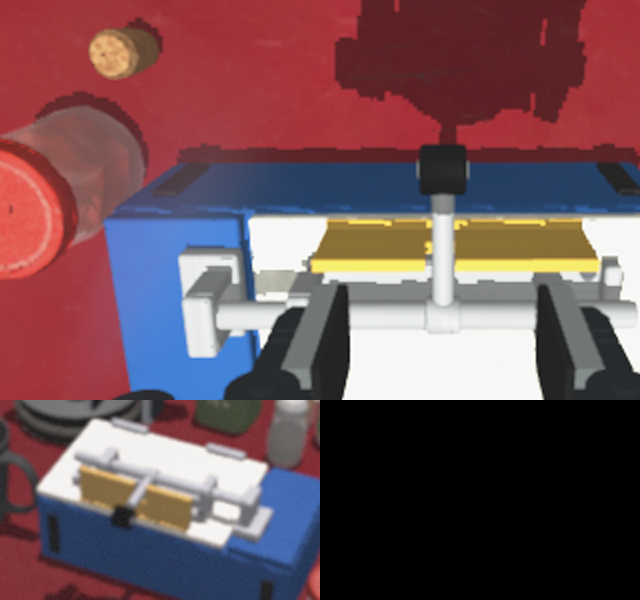

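The pictures show the stem level in the notch (knob at crop pixel (443,168)), the rod's tip in the keeper, and the arm clear. I'm handing the job in.

```bash
python3 -c "
from workcell import r;print(r.job_done())"
```

```text
the job is handed in; nothing more can be done
None
```

The locker is locked and the job is handed in: the bolt is in its keeper, the handle is fully down in the rail's notch and released, and the mug, jar and cork were not touched.

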